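Park the rolling jar trolley under the cooling rack

TASK

Push the little wooden trolley ahead until its four swivel castors all trail straight, while it is still in front of the cooling rack; then steer it, nose first, under the rack and park it square inside the taped outline, ending with a straight push so that the castors all trail straight behind their pivots again. Keep its wheels on the table and its jar standing on it, do not hit the rack, leave the other things where they are, and let go of the trolley at the end.

Things in the scene. Friction and masses are not known exactly. Their poses are not given: they have to be found in the camera images.
- trolley: wooden trolley on 4 swivel castors (wheels 28 diameter, 36 either side and 55 before and behind the middle), 0.44 to 0.64 kg, rolls easily. Origin: on the table below the deck's middle; x forward to the nose, y left, z up. Deck 150 (x) by 110 (y), underside 40 and top 50 above the table, rim 10 high at the sides, nose and across x = -42. A push post stands at its rear (-x) end
- trolley_grip (a point): grip point on the push post's centre line: trolley x = -95, y = 0, 97 above the table; axes as the trolley's. The post, 22 wide (y) and 16 thick, rises from the deck at x = -62 and leans backwards (to -x) 35 degrees from vertical; top end at x = -112, height 122. Pinch it across its width; it is free 25 mm above and 35 mm below this point along the lean
- jar: closed jar, 58 diameter, 85 high, 0.14 to 0.28 kg, standing loose on the deck inside the rim; origin at the centre of its underside, z up along it
- rack: wire cooling rack, fixed. Origin: on the table, middle of the taped outline; x = the way the trolley's nose must point (away from the robot), y left. Wire top x -92 to 155, y -180 to 180, underside 222 above the table. Legs 10 thick at y = -180 and 180, x = 60 and 140. When parked, the post is just under the near edge: an upright tool would hit the rack; lean it back about 30 degrees, as the post leans
- mark (a point): middle of the brown tape outline on the table under the rack, same place and axes as the rack's origin; inside of the outline 190 (x) by 150 (y), tape 8 wide, flat
- castor_fl (a joint): swivel angle of the front left castor about its vertical pivot, rad, free to turn all round (whole turns do not matter); 0 = trailing straight, the wheel 10 mm behind its pivot (to -x); positive = turned anticlockwise seen from above. Pushing the trolley straight ahead 40 mm brings it to 0; moving it sideways turns it off again
- castor_fr (a joint): swivel angle of the front right castor about its vertical pivot, rad, free to turn all round (whole turns do not matter); 0 = trailing straight, the wheel 10 mm behind its pivot (to -x); positive = turned anticlockwise seen from above. Pushing the trolley straight ahead 40 mm brings it to 0; moving it sideways turns it off again
- castor_rl (a joint): swivel angle of the rear left castor about its vertical pivot, rad, free to turn all round (whole turns do not matter); 0 = trailing straight, the wheel 10 mm behind its pivot (to -x); positive = turned anticlockwise seen from above. Pushing the trolley straight ahead 40 mm brings it to 0; moving it sideways turns it off again
- castor_rr (a joint): swivel angle of the rear right castor about its vertical pivot, rad, free to turn all round (whole turns do not matter); 0 = trailing straight, the wheel 10 mm behind its pivot (to -x); positive = turned anticlockwise seen from above. Pushing the trolley straight ahead 40 mm brings it to 0; moving it sideways turns it off again
- cutter_star: star cutter, metal, 64 across, 25 high, on the table under the rack, left of the outline; bystander, origin at the centre of its underside
- cutter_fir: fir-tree cutter, metal, 72 long, 25 high, on the table to the robot's right, beside the trolley; bystander, origin at the centre of its underside
- bowl: white bowl, 110 diameter, 55 high, on the table in front of the robot; bystander, origin at the centre of its underside
- cutter_heart: heart cutter, white plastic, about 60 across, 25 high, on the table to the robot's left; bystander, origin at the centre of its underside
- mug: white mug, 72 diameter, 85 high, on the table to the robot's right; bystander, origin at the centre of its underside
Things that resemble listed ones, but are neither listed nor needed, are in the scene too. What is shaped like the trolley but blue or red is not meant.

How it is judged:
On the way:
1. all four castors trail straight (within 23 degrees) while the trolley's middle is still at least 50 mm short of the middle of the outline ((value of joint castor_fl between -0.4 and 0.4 rad or value of joint castor_fl between 5.8832 and 6.6832 rad or value of joint castor_fl between -6.6832 and -5.8832 rad) and (value of joint castor_fr between -0.4 and 0.4 rad or value of joint castor_fr between 5.8832 and 6.6832 rad or value of joint castor_fr between -6.6832 and -5.8832 rad) and (value of joint castor_rl between -0.4 and 0.4 rad or value of joint castor_rl between 5.8832 and 6.6832 rad or value of joint castor_rl between -6.6832 and -5.8832 rad) and (value of joint castor_rr between -0.4 and 0.4 rad or value of joint castor_rr between 5.8832 and 6.6832 rad or value of joint castor_rr between -6.6832 and -5.8832 rad) and x of trolley in the frame of rack below -0.05 m), for 0.1 s.
At the end, for the whole second after the job is handed in: the trolley stands released and at rest, wheels on the table, nose into the rack, its middle within 22 mm of the outline's middle in each direction and turned no more than 17 degrees from it; all four castors trail within 23 degrees of straight; the jar stands upright on the deck (x of trolley in the frame of rack between -0.022 and 0.022 m and y of trolley in the frame of rack between -0.022 and 0.022 m and angle between the x axis of trolley and the x axis of rack, either way round below 0.3 rad and x of trolley_grip in the frame of rack below -0.05 m and (value of joint castor_fl between -0.4 and 0.4 rad or value of joint castor_fl between 5.8832 and 6.6832 rad or value of joint castor_fl between -6.6832 and -5.8832 rad) and (value of joint castor_fr between -0.4 and 0.4 rad or value of joint castor_fr between 5.8832 and 6.6832 rad or value of joint castor_fr between -6.6832 and -5.8832 rad) and (value of joint castor_rl between -0.4 and 0.4 rad or value of joint castor_rl between 5.8832 and 6.6832 rad or value of joint castor_rl between -6.6832 and -5.8832 rad) and (value of joint castor_rr between -0.4 and 0.4 rad or value of joint castor_rr between 5.8832 and 6.6832 rad or value of joint castor_rr between -6.6832 and -5.8832 rad) and height (world z) of trolley below 0.006 m and angle between trolley's own z axis and vertical below 0.08 rad and angle between jar's own z axis and vertical below 0.15 rad and z of jar in the frame of trolley between 0.045 and 0.056 m and linear speed of trolley below 0.01 m/s and linear speed of jar below 0.02 m/s and contact force between the fingers and trolley below 0.1 N); the robot touches nothing.
It fails at once if the trolley lifted off its wheels or tipped (height (world z) of trolley above 0.015 m or angle between trolley's own z axis and vertical above 0.25 rad).
It fails at once if the jar tipped over or fallen off (angle between jar's own z axis and vertical above 0.5 rad or height (world z) of jar below 0.03 m).
It fails at once if the robot hit the rack (more than 15 N) (contact force between any of the arm, the fingers and rack above 15 N).
It fails at once if a bystander was moved more than 30 mm (distance of any of cutter_star, cutter_fir, bowl, cutter_heart, mug from where it was at the start of the episode above 0.03 m).
It also fails if it takes over 58 s, if anything falls off the work surface, if the arm or the gripper's body presses on something with over 40 N, if the wrist force passes 120 N, or if a joint passes its speed limit or range.

ROBOT

A 7-joint arm with a two-finger parallel gripper is mounted at the origin on the work surface. World frame = base frame: x ahead of the robot, y to its left, z up, the work surface at z = 0. Lengths are in m, angles in rad, forces in N, time in s.
With the tool pointing down it reaches from about 0.4 to 0.85 m from the base axis. Payload 4.5 kg.
Tool frame: the origin (TCP) lies at the very end of the fingers, on their centre line; the grasp point (between the pads) lies 19 mm behind it; z points along the fingers, y is the direction in which the jaws open and shut (so a half turn about z gives the same grasp; the last joint's range is limited). The gripper opens to 85 mm and grips with 20 to 120 N. Pads are 22 mm wide; open, the fingers measure 114 mm over their backs; the gripper's body (76 mm by 85 mm) begins 54 mm behind the grasp point. The pads swing forward as they close: fully open they stand 13 mm farther back than shut.
Start: joints at [1.294, 0.689, -0.195, 1.565, 0.157, 0.902, -0.215], TCP at [0.191, -0.595, 0.231] pointing down, gripper open.
Joint ranges: [-3.01, 3.01], [-0.46, 2.08], [-1.47, 1.51], [0.13, 2.56], [-1, 4.14], [0.04, 2.09], [-2.66, 2.66]. Speed limits (rad/s): [2.57, 2.57, 3.14, 3.14, 3.14, 3.14, 3.14].

INTERFACE

Orientations are given as [roll, pitch, yaw] about the fixed x, y, z axes, in that order (R = Rz(yaw) Ry(pitch) Rx(roll)).
In Python, from cell import manip gives the robot as it stands. Calls block until the motion is done:
- manip.move_to(position, orientation): joint-space move of the TCP to a pose.
- manip.line_to(position, orientation=None, max_speed=0.15, stop_force=None): straight line of the TCP; orientation=None keeps the orientation; max_speed is the mean speed in m/s. With stop_force (N) it stops when the force on the tool has changed by that much, and returns True; else False.
- manip.move_j(angles): joint-space move.
- manip.gripper_to(opening): opening from 0.0 (shut) to 1.0 (fully open); the grip force is fixed at half the most; returns when the fingers have stopped.
- manip.hold(seconds).
- manip.ik(position, orientation): joint angles nearest the present ones, or None.
- manip.get_obs(): the state.
- manip.snapshot(name): name is "side" or "top" or "wrist"; returns a dict with "pixels" (480x640x3 uint8, red, green, blue), "camera_matrix" (3x3 intrinsics, pixels), "rvec" (rotation vector, rad) and "tvec" (3), from world to camera coordinates, as OpenCV has them; the wrist camera has in their place "T_tool_cam" (4x4, takes a point from camera to tool coordinates, whose origin is the TCP and whose axes are the flange's). Camera axes: x right, y down, z forward; pixel columns grow to the right and rows downward; lengths in m; the calibration is good to about 2 mm. A picture is of the moment at which its call begins: read the wrist's pose just before it. There is no depth.
A pose or a line that the arm cannot do raises manip.MotionError and nothing moves.
- manip.hand_in(): hands the job in, once; it reports no verdict.
Trained networks look in the newest picture that a camera, given by its name, has taken for a name from the list of things; names that differ only in an ending like _2 or _b are one class to them, and where a whole thing is asked for, a point or a joint stands for the part that bears it (a point fixed in the world has none). Each returns a list of dicts, best first, with "conf" (0 to 1); they miss things now and then, are a little off and sometimes report something else, mostly with a low value. They report only what shows in the picture. A call takes as long as a camera call. They do not tell look-alikes from the thing itself.
- manip.search_frame(query, camera): "at" ([x, y, z] in m, in world coordinates, good to about 4 mm: the middle of the surface that is visible of it).
The state is a dict: "t": time; "q": joint angles; "joint_velocities": joint speeds; "joint_efforts": joint torques, N m; "tcp_pos": TCP position; "tool_rot": TCP orientation; "force": force on the tool from outside, world axes, zero at the start; "wrist_torque": the same for the moment, N m; "opening": opening from 0.0 (shut) to 1.0 (fully open).
Only numpy, scipy, OpenCV 4.12 (cv2) and the standard library are available. Lean on these libraries where they do the work, as an engineer would, in place of code of your own. Each camera call takes 0.05 s, during which the arm holds its last target. There are 200 camera calls.

## Working session

There is one attempt and no reset: what is moved stays moved. The work goes in short steps, each a Python script; the robot and the scene stay as the last script left them, time stands still between calls to the robot, and variables do not carry over. Pictures are saved under pics/ and viewed, about 8 in all and at most 12, crops included, and the job is handed in when it is done.

```bash
mkdir -p pics; cat > h.py <<'E'
import numpy as np, cv2
from scipy.spatial.transform import Rotation as R
from cell import manip
def snap(n,fn=None):
    o=manip.get_obs(); s=manip.snapshot(n); s['obs']=o
    if fn: cv2.imwrite('pics/'+fn,s['pixels'][:,:,::-1])
    return s
def proj(s,p):
    return cv2.projectPoints(np.float64(p).reshape(-1,1,3),np.float64(s['rvec']),np.float64(s['tvec']),np.float64(s['camera_matrix']),None)[0].reshape(-1,2)
def unproj(s,uv,z):
    Rm=cv2.Rodrigues(np.float64(s['rvec']))[0];c=-Rm.T@np.float64(s['tvec']).ravel()
    d=Rm.T@np.linalg.inv(s['camera_matrix'])@np.array([uv[0],uv[1],1.]);return c+d*(z-c[2])/d[2]
E
python3 - <<'E'
from h import *
a=snap('top','top0.png');b=snap('side','side0.png')
for c in ('top','side'):
  s=a if c=='top' else b
  for q in ['trolley','trolley_grip','jar','rack','cutter_star','cutter_fir','bowl','cutter_heart','mug']:
    print(c,q,[(np.round(d['at'],3).tolist(),round(d['conf'],2),proj(s,d['at'])[0].round().tolist()) for d in manip.search_frame(q,c)[:4]])
print(manip.get_obs()['t'])
E
```

```text
top trolley [([0.589, -0.224, 0.053], 0.97, [401.0, 239.0]), ([0.35, -0.322, 0.052], 0.81, [454.0, 349.0]), ([0.673, 0.319, 0.044], 0.57, [156.0, 210.0])]
top trolley_grip [([0.587, -0.22, 0.049], 0.83, [399.0, 241.0]), ([0.681, 0.322, 0.051], 0.74, [154.0, 206.0]), ([0.35, -0.317, 0.05], 0.73, [451.0, 349.0])]
top jar [([0.606, -0.226, 0.135], 0.74, [407.0, 222.0]), ([0.422, 0.355, 0.019], 0.55, [139.0, 324.0])]
top rack [([0.838, 0.003, 0.23], 0.86, [292.0, 99.0]), ([0.438, 0.11, 0.02], 0.26, [251.0, 313.0]), ([0.588, -0.22, 0.054], 0.25, [399.0, 240.0])]
top cutter_star [([0.74, 0.154, 0.02], 0.55, [232.0, 183.0])]
top cutter_fir [([0.657, -0.378, 0.015], 0.83, [464.0, 212.0])]
top bowl [([0.436, 0.108, 0.02], 0.93, [251.0, 314.0])]
top cutter_heart [([0.422, 0.355, 0.017], 0.82, [139.0, 324.0])]
top mug [([0.836, 0.007, 0.234], 0.63, [289.0, 99.0]), ([0.519, -0.478, 0.043], 0.6, [518.0, 268.0]), ([0.59, -0.224, 0.053], 0.39, [401.0, 239.0])]
side trolley [([0.679, 0.327, 0.052], 0.91, [226.0, 363.0]), ([0.578, -0.205, 0.055], 0.86, [327.0, 203.0]), ([0.35, -0.314, 0.049], 0.81, [414.0, 192.0])]
side trolley_grip [([0.677, 0.322, 0.053], 0.84, [227.0, 361.0]), ([0.58, -0.203, 0.051], 0.82, [326.0, 204.0]), ([0.35, -0.312, 0.052], 0.77, [414.0, 192.0])]
side jar [([0.608, -0.209, 0.106], 0.91, [317.0, 187.0])]
side rack [([0.838, 0.038, 0.231], 0.73, [196.0, 203.0])]
side cutter_star [([0.746, 0.156, 0.018], 0.61, [227.0, 302.0])]
side cutter_fir [([0.68, -0.384, 0.019], 0.54, [309.0, 164.0])]
side bowl [([0.439, 0.087, 0.031], 0.86, [353.0, 304.0])]
side cutter_heart [([0.418, 0.357, 0.015], 0.61, [335.0, 411.0]), ([0.581, -0.202, 0.052], 0.51, [326.0, 204.0]), ([0.683, -0.386, 0.02], 0.33, [308.0, 163.0])]
side mug [([0.514, -0.445, 0.057], 0.83, [367.0, 151.0])]
1.0
```

View pics/top0.png

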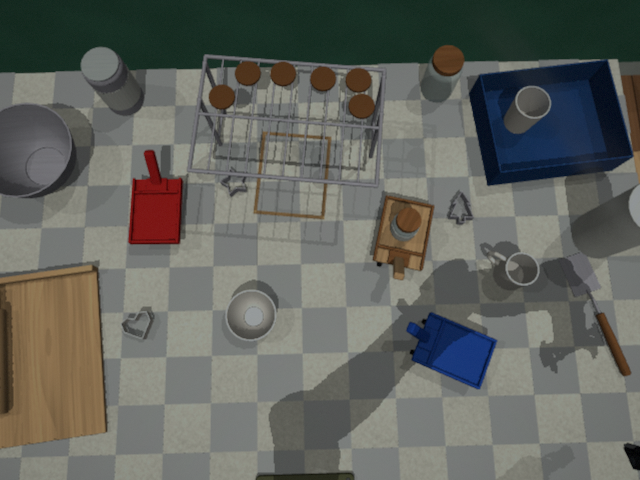

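View pics/side0.png

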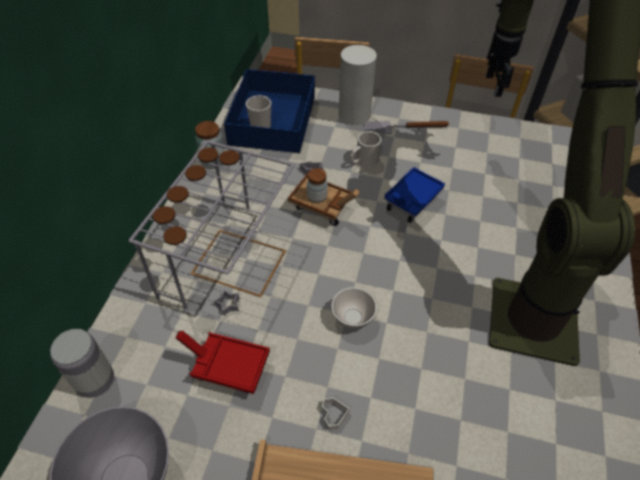

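The wooden trolley is at top px (403,233). The blue one (455,350) and the red one (156,210) are look-alikes, so I reject them. The tape outline is at about (292,175) and the rack's near wire runs about (190,178)-(380,185). Next is a close crop to check the choice and measure.

```bash
python3 - <<'E'
import cv2
im=cv2.imread('pics/top0.png')
c=im[110:290,240:450]
cv2.imwrite('pics/crop0.png',cv2.resize(c,None,fx=3.3,fy=3.3,interpolation=cv2.INTER_CUBIC))
E
```

```text
(no output)
```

View pics/crop0.png

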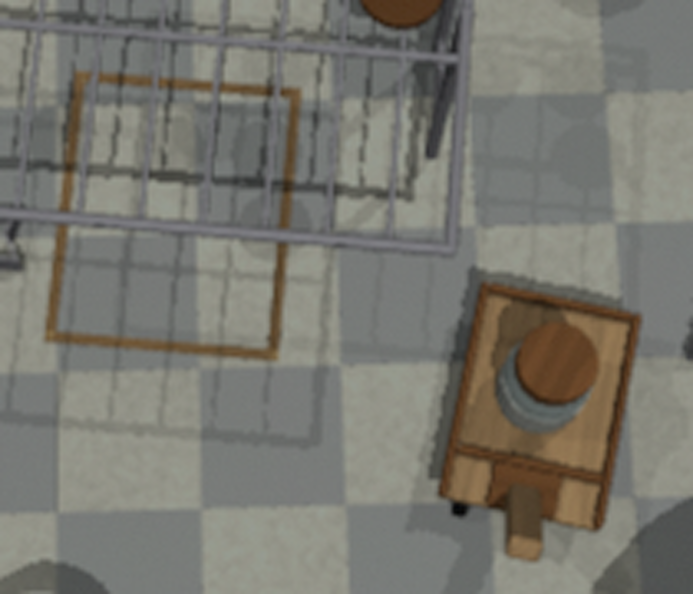

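```bash
cat >> h.py <<'E'
def frame(P):  # corners FL,FR,RR,RL -> center, yaw, size
    P=np.array(P); c=P.mean(0); f=(P[0]+P[1]-P[2]-P[3])/2; l=(P[0]+P[3]-P[1]-P[2])/2
    return c.round(4),np.arctan2(f[1],f[0]).round(4),np.arctan2(-l[0],l[1]).round(4),np.linalg.norm(f).round(4),np.linalg.norm(l).round(4)
E
python3 - <<'E'
from h import *
s=snap('top')
cv=lambda u,v:(u/3.3+240-.35,v/3.3+110-.35)
print('outline',frame([unproj(s,cv(*p),0)[:2] for p in [(78,72),(300,90),(275,357),(47,340)]]))
print('trolley',frame([unproj(s,cv(*p),z)[:2] for p,z in [((483,284),.06),((640,316),.06),((602,530),.055),((442,496),.055)]]))
print('post top',unproj(s,cv(524,555),.118), 'jar lid',unproj(s,cv(557,363),.135))
print('rack near wire', unproj(s,cv(0,214),.226),unproj(s,cv(452,247),.226))
print(R.from_rotvec(np.ravel(s['rvec'])).inv().apply(-np.ravel(s['tvec'])))
E
```

```text
outline (array([0.7655, 0.0136]), np.float64(-0.1144), np.float64(-0.1083), np.float64(0.203), np.float64(0.1622))
trolley (array([ 0.603 , -0.2311]), np.float64(-0.2336), np.float64(-0.2385), np.float64(0.1478), np.float64(0.1072))
post top [ 0.49412239 -0.2039541   0.118     ] jar lid [ 0.61166758 -0.22884565  0.135     ]
rack near wire [0.68564427 0.10486093 0.226     ] [ 0.6586802 -0.1560042  0.226    ]
[ 0.34195019 -0.03964292  1.17310455]
```

```bash
cat >> h.py <<'E'
LEAN=np.radians(33)
MARK=np.array([.7655,.0136]); MYAW=-.111
def tool(c,yaw,back=0,flip=1,lean=LEAN):
    """TCP pose gripping the post of a trolley at c,yaw; back = retreat along tool axis"""
    Rz=R.from_euler('z',yaw).as_matrix()
    z=Rz@[np.sin(lean),0,-np.cos(lean)]; y=flip*Rz[:,1]; x=np.cross(y,z)
    g=np.r_[c,0]+Rz@[-.095,0,.097]
    return g+z*(.019-back), R.from_matrix(np.c_[x,y,z]).as_euler('xyz')
def rk(x,y): # rack frame -> world
    c,s=np.cos(MYAW),np.sin(MYAW); return MARK+np.array([c*x-s*y,s*x+c*y])
def inrk(p):
    c,s=np.cos(MYAW),np.sin(MYAW); d=np.asarray(p)-MARK; return np.array([c*d[0]+s*d[1],-s*d[0]+c*d[1]])
E
python3 - <<'E'
from h import *
T=np.array([.603,-.231]);y0=-.236
f=np.array([np.cos(y0),np.sin(y0)])
print(inrk(T))
for fl in (1,-1):
  for n,c,yw,b in [('pre',T,y0,.13),('grip',T,y0,0),('push',T+.06*f,y0,0),('start',rk(-.155,0),MYAW,0),('park',rk(0,0),MYAW,0),('out',rk(0,0),MYAW,.15)]:
    p,o=tool(c,yw,b,fl);q=manip.ik(p,o);print(fl,n,p.round(3),o.round(2),None if q is None else np.round(q,2))
E
```

```text
[-0.13440507 -0.26109517]
1 pre [ 0.452 -0.195  0.19 ] [3.14 0.58 2.91] [ 1.05  0.84 -1.25  2.52  2.05  0.92 -0.41]
1 grip [ 0.521 -0.211  0.081] [3.14 0.58 2.91] [ 1.    1.22 -1.26  2.38  2.18  1.18 -0.26]
1 push [ 0.579 -0.225  0.081] [3.14 0.58 2.91] [ 0.99  1.23 -1.26  2.21  2.11  1.1  -0.11]
1 start [0.527 0.04  0.081] [3.14 0.58 3.03] [ 0.35  1.22 -1.26  2.48  2.05  1.48 -0.75]
1 park [0.681 0.023 0.081] [3.14 0.58 3.03] [ 0.47  1.25 -1.26  2.04  2.02  1.24 -0.25]
1 out [0.6   0.032 0.207] [3.14 0.58 3.03] [ 0.47  0.89 -1.25  2.2   1.78  1.08 -0.37]
-1 pre [ 0.452 -0.195  0.19 ] [ 3.14 -0.58 -0.24] [ 0.74  0.63 -0.62  2.54  2.6   0.61  2.21]
-1 grip [ 0.521 -0.211  0.081] [ 3.14 -0.58 -0.24] [ 0.71  0.95 -0.62  2.4   2.62  0.8   2.29]
-1 push [ 0.579 -0.225  0.081] [ 3.14 -0.58 -0.24] [ 0.57  0.9  -0.41  2.23  2.73  0.58  2.16]
-1 start [0.527 0.04  0.081] [ 3.14 -0.58 -0.11] [ 0.06  0.96 -0.62  2.49  2.37  1.04  1.96]
-1 park [0.681 0.023 0.081] [ 3.14 -0.58 -0.11] [-0.06  0.9  -0.19  2.06  2.47  0.47  2.02]
-1 out [0.6   0.032 0.207] [ 3.14 -0.58 -0.11] [-0.24  0.59  0.01  2.24  2.49  0.29  1.91]
```

```bash
python3 - <<'E'
from h import *
T=np.array([.603,-.231]);y0=-.236
p,o=tool(T,y0,.12,-1)
up=p+[0.0,0,.1]
print(manip.ik(up,o))
manip.move_to(up,o); print(manip.get_obs()['q'])
manip.line_to(p,o,max_speed=.12)
print(manip.get_obs()['tcp_pos'],p)
s=snap('wrist','w1.png'); t=snap('top','t1.png'); d=snap('side','s1.png')
print([x['at'] for x in manip.search_frame('trolley','top')[:3]])
im=np.hstack([cv2.resize(t['pixels'][110:290,240:480],None,fx=1.6,fy=1.6),cv2.resize(s['pixels'],(384,288))])
cv2.imwrite('pics/m1.png',im[:,:,::-1]); print(manip.get_obs()['t'])
E
```

```text
[ 0.65292549  0.34648209 -0.40526197  2.40083242  2.60016612  0.1839514
  2.20602982]
[ 0.65337884  0.34666608 -0.4047122   2.39982991  2.59961637  0.18433243
  2.2056095 ]
[ 0.45738953 -0.19614133  0.18210455] [ 0.45714954 -0.1959257   0.18170573]
[[0.345, -0.3416, 0.0536], [0.5877, -0.2211, 0.0548]]
4.325
```

View pics/m1.png

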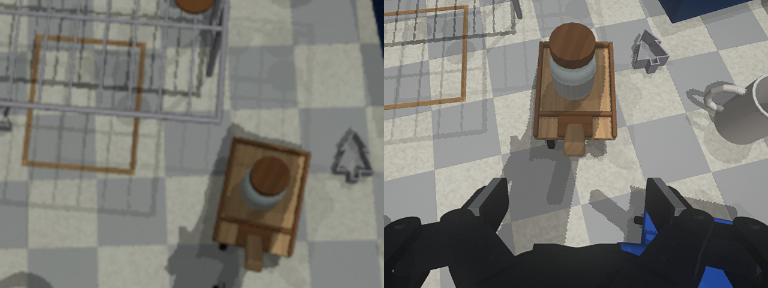

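The post (px 575,140) lies midway between the fingers and the trolley points along the tool, so the alignment is good. I'll go down with a force guard, grip and push straight ahead.

```bash
python3 - <<'E'
from h import *
T=np.array([.603,-.231]);y0=-.236;f=np.array([np.cos(y0),np.sin(y0)])
p,o=tool(T,y0,0,-1)
print('contact',manip.line_to(p,o,max_speed=.06,stop_force=4))
manip.gripper_to(0); ob=manip.get_obs(); print(ob['opening'],np.round(ob['force'],1),np.round(ob['tcp_pos']-p,4))
p,o=tool(T+.06*f,y0,0,-1)
manip.line_to(p,o,max_speed=.04); manip.hold(.2)
ob=manip.get_obs(); print(np.round(ob['force'],1),np.round(ob['tcp_pos']-p,4),ob['t'])
t=snap('top'); d=snap('side')
print(manip.search_frame('trolley','top')[:2],manip.search_frame('jar','side')[:1])
im=np.hstack([cv2.resize(t['pixels'][110:290,240:480],None,fx=1.6,fy=1.6),cv2.resize(d['pixels'][120:270,200:400],(384,288))])
cv2.imwrite('pics/m2.png',im[:,:,::-1])
E
```

```text
contact False
0.24653556070014845 [-0.5 -0.5  1.1] [0.0001 0.     0.0001]
[-0.1  0.1  3. ] [ 0.     -0.      0.0001] 8.925
[{'at': [0.322, -0.3067, 0.0488], 'conf': 0.76}, {'at': [0.6701, 0.3212, 0.0476], 'conf': 0.71}] [{'at': [0.666, -0.2247, 0.1034], 'conf': 0.93}]
```

View pics/m2.png

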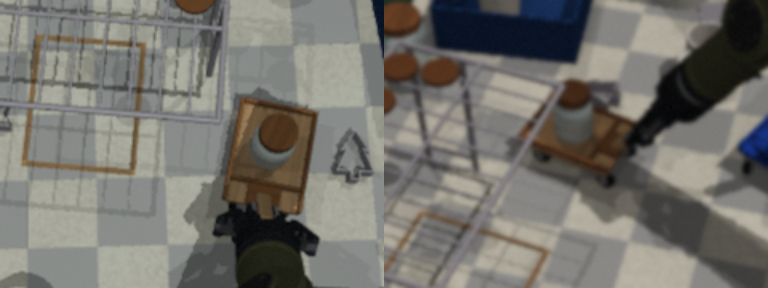

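The trolley rolled 60 mm straight ahead (top crop 270,155), with its wheels down and the jar upright. Next I move back and left, in front of the outline.

```bash
python3 - <<'E'
from h import *
p,o=tool(rk(-.16,0),MYAW,0,-1)
manip.line_to(p,o,max_speed=.06); manip.hold(.3)
ob=manip.get_obs(); print(np.round(ob['force'],1),np.round(ob['tcp_pos']-p,4),ob['t'])
t=snap('top')
cv2.imwrite('pics/m3.png',cv2.resize(t['pixels'][120:280,200:400],None,fx=3.6,fy=3.6,interpolation=cv2.INTER_CUBIC)[:,:,::-1])
E
```

```text
[ 1.  -1.2  1.6] [ 0. -0. -0.] 14.1083
```

View pics/m3.png

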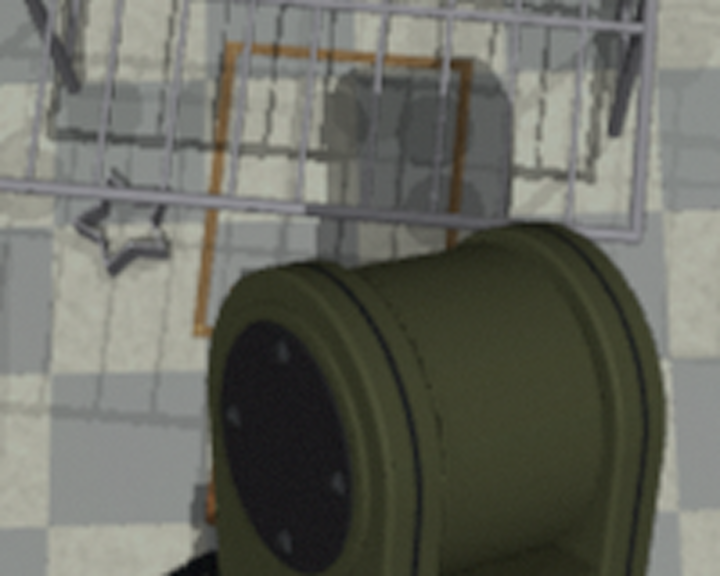

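The arm hides the trolley from the top camera, so I use the side and wrist views.

```bash
python3 - <<'E'
from h import *
d=snap('side','s4.png'); w=snap('wrist','w4.png')
np.savez('w4.npz',K=w['camera_matrix'],T=w['T_tool_cam'],p=w['obs']['tcp_pos'],r=w['obs']['tool_rot'])
print(w['obs']['tool_rot'],tool(rk(-.16,0),MYAW,0,-1)[1])
print([x['at'] for x in manip.search_frame('trolley','side')[:3]],[x['at'] for x in manip.search_frame('jar','side')[:1]],rk(-.16,0))
im=np.hstack([cv2.resize(w['pixels'],(400,300)),cv2.resize(d['pixels'][150:330,150:390],(400,300))])
cv2.imwrite('pics/m4.png',im[:,:,::-1])
E
```

```text
[ 3.14155349 -0.57601789 -0.11100872] [ 3.14159265 -0.57595865 -0.111     ]
[[0.6746, 0.3242, 0.0515], [0.5865, 0.0496, 0.0497]] [[0.6131, 0.0547, 0.1109]] [0.60648467 0.03132355]
```

View pics/m4.png

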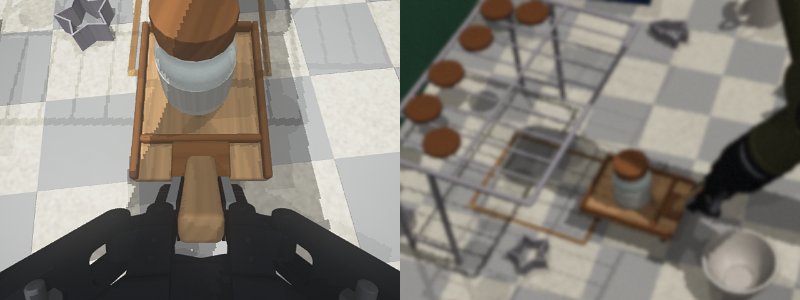

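The trolley is symmetric in the tool frame: rim centre and post are both at px 201. The tape's visible corners (133 and 267, mean 200) are centred on it too. Now the straight push.

```bash
python3 - <<'E'
from h import *
p,o=tool(rk(0,0),MYAW,0,-1)
print(manip.line_to(p,o,max_speed=.045,stop_force=14)); manip.hold(.4)
ob=manip.get_obs(); print(np.round(ob['force'],1),np.round(ob['tcp_pos']-p,4),ob['t'])
t=snap('top');d=snap('side','s5.png'); w=snap('wrist','w5.png')
A=np.hstack([cv2.resize(w['pixels'],(400,300)),cv2.resize(t['pixels'][100:250,200:400],(400,300))])
B=cv2.resize(d['pixels'][180:300,140:300],(400,300)); B=np.hstack([B,np.zeros_like(B)])
cv2.imwrite('pics/m5.png',np.vstack([A,B])[:,:,::-1])
print([x['at'] for x in manip.search_frame('trolley','side')[:3]],[x['at'] for x in manip.search_frame('jar','side')[:1]])
E
```

```text
False
[0.  0.4 4.8] [ 0.0001 -0.      0.    ] 18.4667
[[0.7402, 0.0367, 0.054], [0.677, 0.327, 0.0499], [0.3489, -0.3147, 0.048]] [[0.7691, 0.0335, 0.1103]]
```

View pics/m5.png

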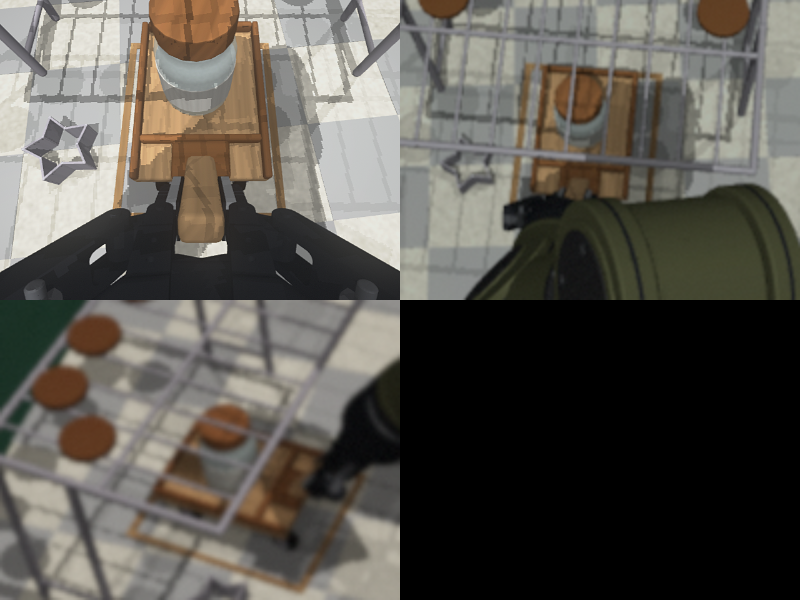

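The trolley sits centred inside the outline and is square to the tape, the jar is upright, and the gripper is clear of the near wire. I release, back out along the post and check.

```bash
python3 - <<'E'
from h import *
manip.gripper_to(.75); manip.hold(.3)
ob=manip.get_obs(); print(np.round(ob['force'],1),ob['opening'])
p,o=tool(rk(0,0),MYAW,.14,-1)
print(manip.line_to(p,o,max_speed=.06,stop_force=6))
q=p+np.array([-.08,-.0,.10])
try: manip.move_to(q,o)
except manip.MotionError as e: print(e)
q=manip.get_obs()['q']; q[0]-=.7; manip.move_j(q)
manip.hold(.3); t=snap('top'); d=snap('side'); print(manip.get_obs()['t'],manip.get_obs()['tcp_pos'])
A=cv2.resize(t['pixels'][115:235,220:360],None,fx=4,fy=4,interpolation=cv2.INTER_CUBIC)
cv2.imwrite('pics/m6.png',A[:,:,::-1]); cv2.imwrite('pics/s6.png',cv2.resize(d['pixels'][190:310,140:300],None,fx=4,fy=4)[:,:,::-1])
E
```

```text
[0.  1.3 0.2] 0.7493195336391345
False
24.2917 [0.3819036  0.36291015 0.29906293]
```

View pics/m6.png

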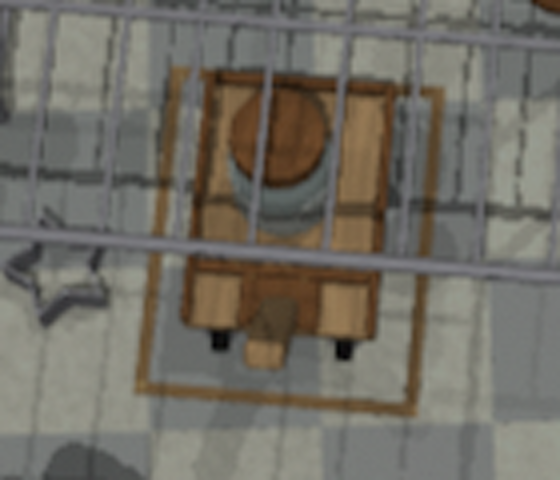

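View pics/s6.png

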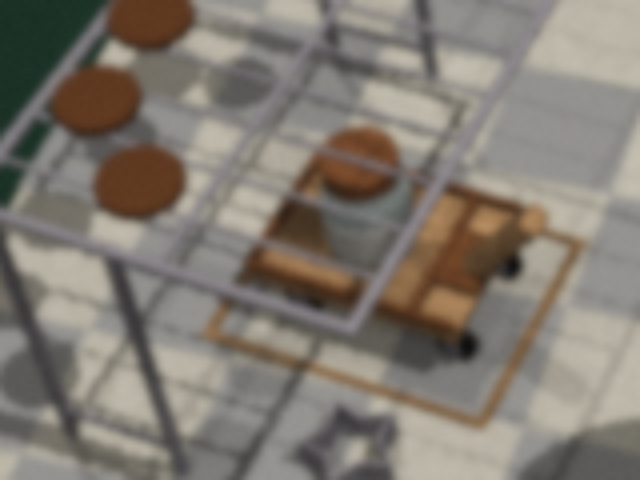

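Both wheels show straight behind the rear edge (220,340 and 345,350). I'll compute the parked pose from the deck and tape corners in the top crop.

```bash
python3 - <<'E'
from h import *
s=snap('top')
cv_=lambda u,v:(u/4+220-.375,v/4+115-.375)
O=frame([unproj(s,cv_(*p),0)[:2] for p in [(172,68),(443,88),(415,414),(136,392)]])
T=frame([unproj(s,cv_(*p),z)[:2] for p,z in [((208,72),.06),((396,84),.06),((375,340),.055),((182,326),.055)]])
print(O);print(T);print(inrk(T[0]),manip.get_obs()['t'])
manip.hold(.2);
E
```

```text
(array([0.7655, 0.0141]), np.float64(-0.1086), np.float64(-0.1066), np.float64(0.2034), np.float64(0.1635))
(array([0.7648, 0.0119]), np.float64(-0.105), np.float64(-0.0983), np.float64(0.1509), np.float64(0.108))
[-0.00050738 -0.00176708] 24.3417
```

```bash
python3 -c "
from h import *
manip.hand_in()"
```

```text
the job is handed in; nothing more can be done
```

The trolley is parked square inside the taped outline, released, and the job is handed in; no verdict was reported.

**What I did:** I gripped the wooden trolley's post with the tool leaned back 33°. I pushed it 60 mm straight ahead while it was still about 75 mm short of the mark. Then I moved it back and left in front of the outline, pushed it 160 mm straight in under the rack, let go and backed out along the post. The run took about 25 s of the 58 s allowed.

**Last checks:**
- **Position:** the top view put the trolley about 0.5 mm (x) and 2 mm (y) from the mark, turned less than 0.02 rad from it.
- **Castors:** the two rear wheels showed trailing straight behind. The front castors are hidden by the deck, so their angle is inferred from the straight push and was not seen.
- **Jar and bystanders:** the jar stood upright and the star cutter had not visibly moved. I did not measure the other bystanders again at the end.
- **Rack contact:** no force spikes were seen; the largest reading was about 5 N, straight up, while still gripping after the final push. The rack did not stop either guarded move.

No check failed. The only disagreement was the side camera's network, which placed the trolley about 25 mm off. It was off by about the same amount at the start, so I relied on the top view instead.

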